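# Pin the carton stop on the packing gauge

### The job

On the packing table of the storeroom, lay the carton stop (aluminium plate with a blue block) flat between the rails at the robot's end of the carton gauge, turned-up nose towards the dark strap and not yet under it. Then slide it along the board, under the strap and up over the brass pin until its hole drops over the pin and the plate lies fully flat; feel for the pin, do not force the plate against it or the board. Let go and leave it there, and leave the other things on the table where they are.

Things in the scene. Friction and masses are not known exactly. Their poses are not given: they have to be found in the camera images.
- gauge: Carton gauge, fixed: brown wooden board 310 x 115 x 20 mm (x, y, z). Origin: centre of its underside, on the table; +x runs along the board away from the robot (the sliding direction), z up. Its upper face (deck) is 20 mm above the origin. Two aluminium rails, 6 mm high, 12 mm wide, run its whole length; the channel between them is 76 mm wide, centred on y = 0.
- gauge_strap (a point): Middle of the underside of the dark steel keeper strap across the gauge's channel, 62 mm along x from the gauge's origin, 24 mm above the deck. The strap is 12 mm wide along x, 4 mm thick; its posts stand on the rails, outside the channel. Same axes as the gauge.
- gauge_slot (a point): Middle of the pin's dark slot, on the deck, 95 mm along x from the gauge's origin. The brass pin, 10 mm thick, clamped fast, stands 6 mm above the deck (top 2 mm tapered) on the channel's middle line, but its centre may be anywhere up to 14 mm either way along x from this point: only the slot is measured, not the pin. Same axes as the gauge.
- stop_block (a point): Carton stop, loose, about 0.19 kg: centre of its blue block, 24 (x) x 36 (y) x 46 mm high, 27 mm above the underside of the plate it stands on; x points from block to nose, z up. The plate is 4 mm thick, 70 mm wide, from 35 mm behind this point to 157 mm ahead. With the stop home the block's front is about 35 to 63 mm short of the strap: fingers opened wide along the board hit the strap.
- stop_hole (a point): Centre of the stop's oblong through hole, at the level of the plate's underside: 100 mm ahead of the block's centre along x and 27 mm below it. The hole is 15 mm along x, 22 mm along y: 2.5 mm to spare each way over the pin along the board. Same axes as the stop.
- stop_nose (a point): Tip of the stop's nose (lower edge), 157 mm ahead of the block's centre and 8 mm above the level of the plate's underside. The plate is flat up to 30 mm behind the tip, then turns up like a ski, so that it climbs over the pin when the stop is pushed along. Same axes as the stop.
- tray: Bystander, to be left alone: orange open plastic tray 110 x 160 x 35 mm; origin at the centre of its underside.
- tapes: Bystander, to be left alone: yellow roll of packing tape, 90 mm across, 48 mm high; origin at the centre of its underside.
- tin: Bystander, to be left alone: green cash tin 90 x 150 x 60 mm with a wire handle; origin at the centre of its underside.
- ruler: Bystander, to be left alone: wooden ruler 300 x 35 x 5 mm, lying flat; origin at the centre of its underside.
- mug: Bystander, to be left alone: white mug, 80 mm across, 95 mm high; origin at the centre of its underside.
- calculator: Bystander, to be left alone: black desk calculator 140 x 80 x 16 mm; origin at the centre of its underside.
- spray: Bystander, to be left alone: spray can, 60 mm across, 170 mm high; origin at the centre of its underside.

How it is judged:
By the outcome, as a careful person would: the job done as asked, in the order asked, and still so for the second after the job is handed in, with the robot touching nothing.
It also fails if it takes over 64 s, if anything falls off the work surface, if the arm or the gripper's body presses on something with over 40 N, if the wrist force passes 120 N, or if a joint passes its speed limit or range.

### The arm

A 6-joint arm with a two-finger parallel gripper is mounted at the origin on the work surface. World frame = base frame: x ahead of the robot, y to its left, z up, the work surface at z = 0. Lengths are in m, angles in rad, forces in N, time in s.
With the tool pointing down it reaches from about 0.35 to 0.85 m from the base axis. Payload 8.1 kg.
Tool frame: the origin (TCP) lies at the very end of the fingers, on their centre line; the grasp point (between the pads) lies 19 mm behind it; z points along the fingers, y is the direction in which the jaws open and shut (so a half turn about z gives the same grasp; the last joint's range is limited). The gripper opens to 93 mm and grips with 3 to 60 N. Pads are 15 mm wide; open, the fingers measure 128 mm over their backs; the gripper's body (75 mm by 188 mm) begins 65 mm behind the grasp point.
Start: joints at [-1.414, 0.13, 1.488, -0, 1.523, -0.085], TCP at [0.144, -0.583, 0.219] pointing down, gripper open.
Joint ranges: [-2.96, 2.96], [-0.89, 2.26], [0.02, 2.5], [-1.34, 4.48], [0, 2.73], [-2.66, 2.66]. Speed limits (rad/s): [2.39, 2.39, 2.79, 3.14, 3.14, 3.14].

### API

Orientations are given as a rotation vector (axis times angle).
In Python, from plant import robot gives the robot as it stands.
- The arm moves only by the tool jog_arm, never from a script. Its argument "commands" is a list of rows, each a list of 3 entries, a list of its own where there are three numbers: the shift along the world's x, y, z scaled (see below), then the turn, a rotation vector about the world's x, y, z scaled (see below), then the closure, from -1 (fully open) to 1 (shut), so that 0 is half open. In form: [[[tx, ty, tz], [ax, ay, az], hand], ...]. A call has 1 to 10 rows; each row is the pose to reach, as a shift and turn from the pose measured when the call began, turning the shorter way round; what a row does not reach only later rows make up. The controller multiplies each number of a shift by 0.6 m and each number of a turn by 2 pi rad. A row lasts 1/8 s, in which the tool goes at most 62.5 mm and 10.7 degrees, less where a joint would pass 70% of its speed; a pose out of reach is approached as far as the arm can. A call with a number of a shift or a turn outside -1 to 1 is refused whole. A call with a gripper value outside its range is refused whole. The fingers move at their own pace and stop on an object; "newtons" is the grip in N (left out, the last holds). Time passes only in rows, so rows that repeat a pose let the fingers close. It gives the time, the measured TCP pose, the force and the opening at its end, in the units of the state.
- robot.read_state(): the state, without advancing time (a new reading comes with each control period).
- robot.read_camera(name): name is "side" or "top" or "wrist"; returns a dict with "pixels" (400x640x3 uint8, red, green, blue), "fovy" (degrees; the focal length in pixels is half the picture's height over the tangent of half this angle, whatever the lens; pixels are square), "cx", "cy" (the principal point, pixels), "rvec" (rotation vector, rad) and "tvec" (3), from world to camera coordinates, as OpenCV has them; the wrist camera has in their place "tool_from_camera" (4x4, takes a point from camera to tool coordinates, whose origin is the TCP and whose axes are the flange's). Camera axes: x right, y down, z forward; pixel columns grow to the right and rows downward; lengths in m; the calibration is good to about 2 mm. A picture is of the moment at which its call begins: read the wrist's pose just before it. There is no depth.
- robot.close_job(): hands the job in, once; it reports no verdict.
Trained networks look in the newest picture that a camera, given by its name, has taken for a name from the list of things; names that differ only in an ending like _2 or _b are one class to them, and where a whole thing is asked for, a point or a joint stands for the part that bears it (a point fixed in the world has none). Each returns a list of dicts, best first, with "p" (0 to 1); they miss things now and then, are a little off and sometimes report something else, mostly with a low value. They report only what shows in the picture. A call takes as long as a camera call.
- robot.trace(camera, name): "pixels" (400x640 bool, what is visible of it) and "uv" ([column, row] in pixels, amid what is visible of it).
The state is a dict: "t": time; "q": joint angles; "dq": joint speeds; "joint_torque": joint torques, N m; "tool_pos": TCP position; "orientation": TCP orientation; "force": force on the tool from outside, world axes, zero at the start; "wrist_torque": the same for the moment, N m; "opening": finger opening in m.
Only numpy, scipy, OpenCV 4.12 (cv2) and the standard library are available. Lean on these libraries where they do the work, as an engineer would, in place of code of your own. Each camera call takes 0.05 s, during which the arm holds its last target.

## Working session

There is one attempt and no reset: what is moved stays moved. The work goes in short steps, Python scripts to look and compute and a tool call to move; the robot and the scene stay as the last step left them, time stands still between calls to the robot, and variables do not carry over. Pictures are saved under pics/ and viewed, and the job is handed in when it is done.

Besides the shell and the picture viewer there is one more tool, called after ">>>" by a JSON object that holds its "name" and its "arguments". jog_arm: Moves the arm, as the interface text tells. Shifts and turns lie within -1 to 1; 1 stands for 0.6 m of shift or 2 pi rad of turn. Its arguments: {"type":"object","properties":{"commands":{"type":"array"},"newtons":{"type":"number"}},"required":["commands"]}

```bash
ls; mkdir -p pics; python3 - <<'E'
from plant import robot
import cv2
print(robot.read_state())
for n in ["side","top","wrist"]:
    c=robot.read_camera(n); cv2.imwrite(f"pics/{n}0.png",c["pixels"][:,:,::-1])
    print(n,{k:v for k,v in c.items() if k!="pixels"})
E
```

```text
pics
{'t': 0.0, 'q': array([-1.41440899e+00,  1.31133849e-01,  1.48924720e+00, -3.42227450e-05,
        1.52300514e+00, -8.53418443e-02]), 'dq': array([ 0.00152812, -0.00093858, -0.00037878,  0.0007578 , -0.00128544,
       -0.00182308]), 'joint_torque': array([ 1.38621301e-03, -5.59826517e+01, -4.91765356e+01,  7.67606869e-02,
        3.55522789e-02, -1.70837184e-04]), 'tool_pos': array([ 0.14358491, -0.58199153,  0.21762138]), 'orientation': array([-3.11689554e+00, -3.78570136e-01,  1.53628479e-04]), 'force': array([-0.22088113,  0.60121513,  0.38806707]), 'wrist_torque': array([-0.04619805, -0.01594943,  0.03613817]), 'opening': 0.09290767685701674}
side {'fovy': 55.144593391021594, 'cx': 323.25283105537625, 'cy': 200.64251368426994, 'rvec': array([ 2.40154377, -0.17896172,  0.04182955]), 'tvec': array([-0.52973967,  0.05855619,  1.05720238])}
top {'fovy': 45.50857995148115, 'cx': 310.9039637263494, 'cy': 195.82796729402912, 'rvec': array([ 2.19727617, -2.18855539,  0.07266608]), 'tvec': array([-0.05794445,  0.5166608 ,  1.13371294])}
wrist {'fovy': 60.545633607632475, 'cx': 315.5493717243339, 'cy': 198.47587772434628, 'tool_from_camera': array([[ 3.19782503e-04, -9.69056498e-01, -2.46838816e-01,
         6.92154862e-02],
       [ 9.99999949e-01,  3.03583828e-04,  1.03681446e-04,
        -7.11611037e-05],
       [-2.55369063e-05, -2.46838836e-01,  9.69056545e-01,
        -1.66059559e-01],
       [ 0.00000000e+00,  0.00000000e+00,  0.00000000e+00,
         1.00000000e+00]])}
```

View pics/side0.png

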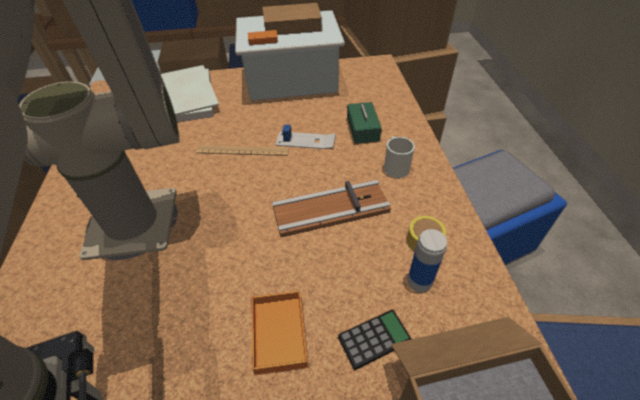

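View pics/top0.png

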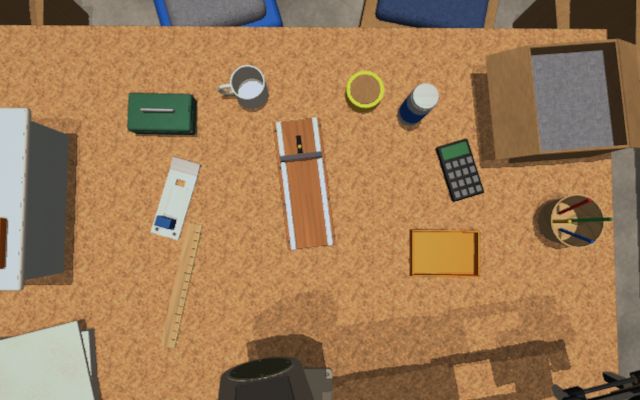

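View pics/wrist0.png

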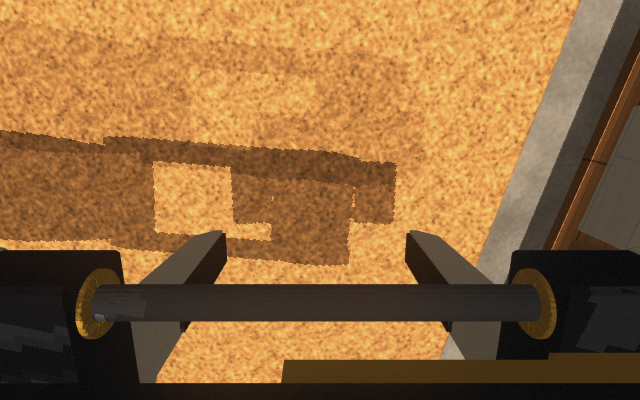

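```bash
cat > h.py <<'E'
import numpy as np, cv2
from plant import robot
from scipy.spatial.transform import Rotation as Rn
def cam(n):
    s=robot.read_state(); c=robot.read_camera(n); f=200/np.tan(np.radians(c["fovy"])/2)
    K=np.array([[f,0,c["cx"]],[0,f,c["cy"]],[0,0,1]])
    if n=="wrist":
        T=np.eye(4);T[:3,:3]=Rn.from_rotvec(s["orientation"]).as_matrix();T[:3,3]=s["tool_pos"]
        M=np.linalg.inv(T@c["tool_from_camera"])
    else:
        M=np.eye(4);M[:3,:3]=Rn.from_rotvec(c["rvec"]).as_matrix();M[:3,3]=c["tvec"]
    return c["pixels"],K,M
def back(K,M,uv,z):
    uv=np.atleast_2d(uv).astype(float)
    d=np.c_[(uv-K[:2,2])/K[0,0],np.ones(len(uv))]@M[:3,:3]
    o=-M[:3,:3].T@M[:3,3]
    return o+d*((z-o[2])/d[:,2])[:,None]
def proj(K,M,P):
    p=np.atleast_2d(P)@M[:3,:3].T+M[:3,3]
    return p[:,:2]/p[:,2:]*K[0,0]+K[:2,2]
E
python3 - <<'E'
from h import *
for n in ["top","side"]:
    px,K,M=cam(n)
    for nm,z in [("gauge",.02),("gauge_strap",.044),("gauge_slot",.02),("stop_block",.027),("stop_hole",.0),("stop_nose",.008),("tin",.06),("mug",.095),("ruler",0.005)]:
        for r in robot.trace(n,nm)[:2]:
            uv=r["uv"]; m=r["pixels"]
            rect=cv2.minAreaRect(np.argwhere(m)[:,::-1].astype(np.float32)) if m.any() else None
            print(n,nm,round(r["p"],2),uv,np.round(back(K,M,uv,z)[0],4),m.sum(), rect and np.round(back(K,M,cv2.boxPoints(rect),z)[:,:2],3).tolist())
E
```

```text
top gauge 0.77 [302.7, 182.2] [ 0.5494 -0.036   0.02  ] 6115 [[0.696, 0.039], [0.711, -0.078], [0.402, -0.115], [0.388, 0.0]]
top gauge_strap 0.7 [304.9, 184.1] [ 0.5428 -0.0415  0.044 ] 5918 [[0.69, 0.038], [0.705, -0.075], [0.404, -0.113], [0.389, -0.001]]
top gauge_slot 0.93 [302.7, 185.2] [ 0.5422 -0.036   0.02  ] 5990 [[0.695, 0.04], [0.71, -0.075], [0.402, -0.114], [0.388, -0.0]]
top stop_block 0.97 [174.9, 199.5] [0.5061 0.2682 0.027 ] 2144 [[0.429, 0.326], [0.612, 0.276], [0.592, 0.209], [0.41, 0.26]]
top stop_hole 0.82 [175.3, 199.8] [0.5068 0.2748 0.    ] 2335 [[0.429, 0.337], [0.617, 0.288], [0.597, 0.215], [0.409, 0.265]]
top stop_nose 0.79 [176.0, 200.7] [0.5042 0.2708 0.008 ] 2247 [[0.43, 0.335], [0.615, 0.283], [0.594, 0.212], [0.409, 0.265]]
top tin 0.68 [161.2, 113.0] [0.7069 0.2953 0.06  ] 2737 [[0.659, 0.375], [0.757, 0.376], [0.754, 0.215], [0.657, 0.216]]
top tin 0.45 [414.4, 100.0] [ 0.7408 -0.298   0.06  ] 1153 [[0.708, -0.242], [0.798, -0.316], [0.755, -0.366], [0.666, -0.292]]
top mug 0.69 [246.0, 88.3] [0.7565 0.0931 0.095 ] 1391 [[0.757, 0.165], [0.826, 0.0
[... 726 characters left out ...]
2979 0.    ] 901 [[0.414, 0.26], [0.425, 0.382], [0.623, 0.332], [0.6, 0.214]]
side stop_nose 0.8 [302.8, 140.0] [0.5047 0.2654 0.008 ] 903 [[0.414, 0.255], [0.429, 0.374], [0.622, 0.306], [0.596, 0.194]]
side tin 0.97 [365.2, 122.7] [0.7097 0.2551 0.06  ] 1154 [[0.656, 0.362], [0.764, 0.398], [0.751, 0.166], [0.656, 0.139]]
side mug 0.81 [397.1, 156.2] [0.7525 0.0426 0.095 ] 1021 [[0.692, -0.024], [0.753, 0.141], [0.825, 0.108], [0.757, -0.052]]
side ruler 0.95 [242.9, 149.1] [0.3071 0.2549 0.005 ] 700 [[0.157, 0.296], [0.451, 0.247], [0.447, 0.207], [0.16, 0.255]]
side ruler 0.65 [329.2, 207.1] [ 0.5468 -0.037   0.005 ] 3993 [[0.387, 0.016], [0.726, 0.076], [0.715, -0.08], [0.406, -0.127]]
```

>>> {"name": "jog_arm", "arguments": {"commands": [[[0.68,0.87,0],[0,0,0.168],-0.18],[[0.68,0.87,0],[0,0,0.168],-0.18],[[0.68,0.87,0],[0,0,0.168],-0.18],[[0.68,0.87,0],[0,0,0.168],-0.18],[[0.68,0.87,0],[0,0,0.168],-0.18],[[0.68,0.87,0],[0,0,0.168],-0.18],[[0.68,0.87,0],[0,0,0.168],-0.18],[[0.68,0.87,0],[0,0,0.168],-0.18],[[0.68,0.87,0],[0,0,0.168],-0.18],[[0.68,0.87,0],[0,0,0.168],-0.18]]}}

```text
t: 2.4
tool_pos: [0.5297, -0.0883, 0.219]
orientation: [2.503, 1.898, 0.001]
force: [1.5, -0.5, -0.6]
opening: 0.0549
```

```bash
python3 - <<'E'
from h import *
px,K,M=cam("wrist")
cv2.imwrite("pics/w1.png",px[:,:,::-1])
np.savez("w1.npz",px=px,K=K,M=M)
E
```

```text
(no output)
```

View pics/w1.png

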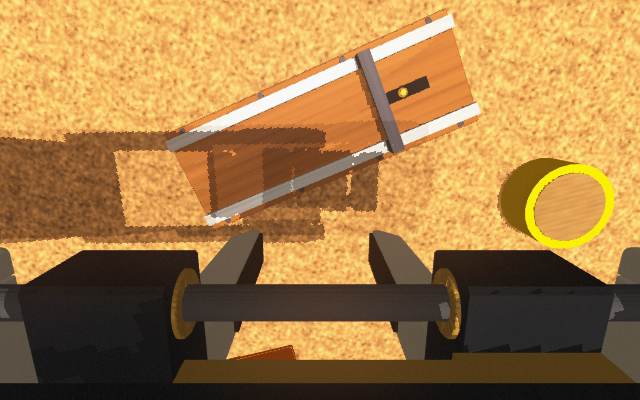

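>>> {"name": "jog_arm", "arguments": {"commands": [[[-0.05,0.55,0],[0,0,0],-0.18],[[-0.05,0.55,0],[0,0,0],-0.18],[[-0.05,0.55,0],[0,0,0],-0.18],[[-0.05,0.55,0],[0,0,0],-0.18],[[-0.05,0.55,0],[0,0,0],-0.18],[[-0.05,0.55,0],[0,0,0],-0.18],[[-0.05,0.55,0],[0,0,0],-0.18],[[-0.05,0.55,0],[0,0,0],-0.18]]}}

```text
t: 3.45
tool_pos: [0.5029, 0.2472, 0.2186]
orientation: [-2.499, -1.902, -0.006]
force: [-0.0, -0.6, -0.4]
opening: 0.055
```

```bash
python3 - <<'E'
from h import *
px,K,M=cam("wrist")
cv2.imwrite("pics/w2.png",px[:,:,::-1])
np.savez("w2.npz",px=px,K=K,M=M)
print(robot.read_state()["tool_pos"])
E
```

```text
[0.50304119 0.24685526 0.21862792]
```

View pics/w2.png

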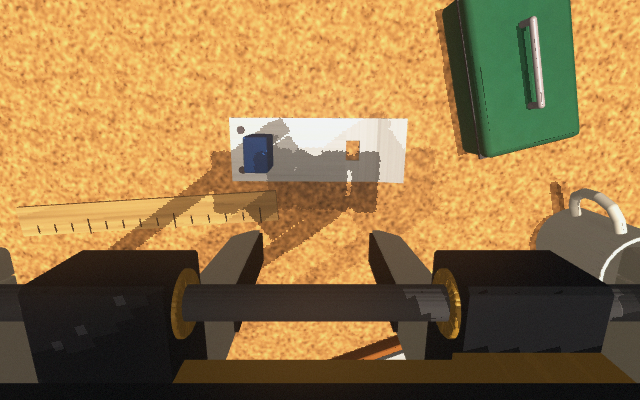

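```bash
python3 - <<'E'
import cv2
a=cv2.imread("pics/w1.png")[5:235,155:490]; cv2.imwrite("pics/w1c.png",cv2.resize(a,None,fx=2.35,fy=2.35,interpolation=cv2.INTER_NEAREST))
a=cv2.imread("pics/w2.png")[105:195,220:420]; cv2.imwrite("pics/w2c.png",cv2.resize(a,None,fx=4,fy=4,interpolation=cv2.INTER_NEAREST))
E
```

```text
(no output)
```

View pics/w1c.png

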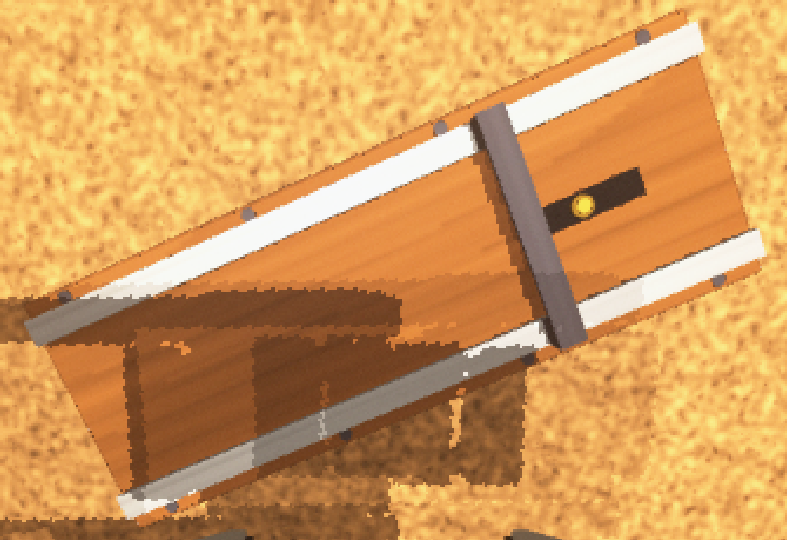

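View pics/w2c.png

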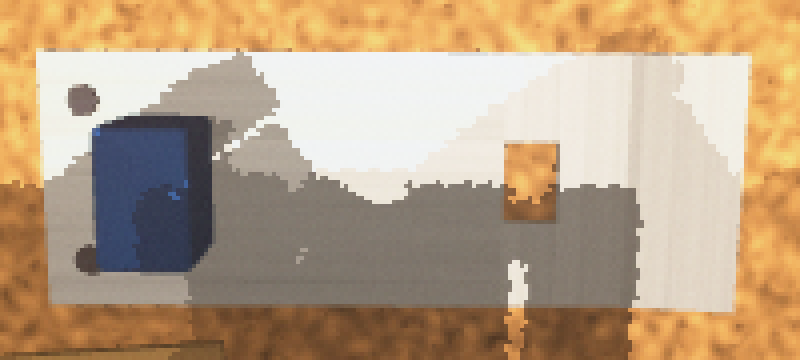

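```bash
cat > fit.py <<'E'
from h import *
from scipy.optimize import least_squares
def fit(K,M,P,uv,x0):
    P=np.array(P)/1000.; uv=np.array(uv)
    def W(x):
        c,s=np.cos(x[2]),np.sin(x[2])
        return np.c_[x[0]+c*P[:,0]-s*P[:,1], x[1]+s*P[:,0]+c*P[:,1],P[:,2]]
    f=lambda x:(proj(K,M,W(x))-uv).ravel()
    r=least_squares(f,x0,loss="soft_l1"); return r.x,f(r.x).reshape(-1,2),W
E
python3 - <<'E'
from fit import *
d=np.load("w1.npz");K,M=d["K"],d["M"]
P=[[-155,50,26],[-155,38,26],[-155,-38,26],[-155,-50,26],[155,50,26],[155,38,26],[155,-38,26],[155,-50,26]]
uv=np.array([(24,322),(40,347),(118,497),(130,520),(694,23),(705,50),(760,229),(765,257)])/2.35+[155,5]
x,r,_=fit(K,M,P,uv,[.55,-.04,.12]);print("gauge",x.round(4),r.round(1).tolist())
c,s=np.cos(x[2]),np.sin(x[2])
def loc(p):
    q=p[:2]-x[:2]; return np.round([c*q[0]+s*q[1],-s*q[0]+c*q[1]],4)
for nm,u,z in[("pin",(584,206),.026),("slotend",(641,181),.02),("strapL",(489,111),.048),("strapR",(574,343),.048)]:
    print(nm,loc(back(K,M,np.array(u)/2.35+[155,5],z)[0]))
d=np.load("w2.npz");K,M=d["K"],d["M"]
P=[[-35,35,4],[-35,-35,4],[127,35,4],[127,-35,4],[92.5,11,4],[107.5,11,4],[107.5,-11,4],[92.5,-11,4],[-12,18,50],[12,18,50],[12,-18,50],[-12,-18,50]]
uv=np.array([(37,51),(50,304),(632,54),(632,308),(503,144),(559,144),(557,221),(505,221),(94,127),(187,127),(190,271),(97,271)])/4+[220,105]
x,r,_=fit(K,M,P,uv,[.45,.29,-.27]);print("stop",x.round(4),r.round(1).tolist())
print(robot.read_state()["q"])
E
```

```text
gauge [ 0.5509 -0.0405  0.1273] [[0.1, 0.2], [-1.1, 0.3], [-0.6, 0.4], [-0.6, 0.2], [1.5, -0.8], [0.6, 0.5], [-0.5, 0.0], [0.7, -0.6]]
pin [0.089  0.0002]
slotend [1.165e-01 1.000e-04]
strapL [0.0612 0.0493]
strapR [ 0.0616 -0.0487]
stop [ 0.455   0.2891 -0.2749] [[-0.2, -0.2], [0.0, 0.1], [0.8, -0.2], [-2.3, -0.2], [0.6, -0.4], [0.2, -0.3], [-0.0, 0.3], [-0.5, 0.3], [-1.2, -0.3], [0.5, -0.2], [0.8, 0.7], [-0.2, 0.6]]
[0.36336572 0.01956785 1.60462481 0.00197709 1.51372353 0.6338582 ]
```

>>> {"name": "jog_arm", "arguments": {"commands": [[[-0.08,0.07,0],[0,0,0],-0.18],[[-0.08,0.07,0],[0,0,0],-0.18],[[-0.08,0.07,-0.1],[0,0,0],-0.18],[[-0.08,0.07,-0.2],[0,0,0],-0.18],[[-0.08,0.07,-0.28],[0,0,0],-0.18],[[-0.08,0.07,-0.31],[0,0,0],-0.18],[[-0.08,0.07,-0.335],[0,0,0],-0.18],[[-0.08,0.07,-0.348],[0,0,0],-0.18],[[-0.08,0.07,-0.348],[0,0,0],-0.18]]}}

```text
t: 4.62
tool_pos: [0.4558, 0.2891, 0.0106]
orientation: [-2.5, -1.901, -0.008]
force: [0.6, 0.3, 0.4]
opening: 0.0547
```

>>> {"name": "jog_arm", "arguments": {"commands": [[[0,0,0],[0,0,0],0.7],[[0,0,0],[0,0,0],0.7],[[0,0,0],[0,0,0],0.7],[[0,0,0],[0,0,0],0.7],[[0,0,0],[0,0,0],0.7],[[0,0,0.01],[0,0,0],0.7],[[0,0,0.05],[0,0,0],0.7],[[0,0,0.1],[0,0,0],0.7],[[0,0,0.15],[0,0,0],0.7],[[0,0,0.15],[0,0,0],0.7]], "newtons": 25}}

```text
t: 5.88
tool_pos: [0.4577, 0.29, 0.1033]
orientation: [2.5, 1.901, 0.016]
force: [-0.1, 0.0, -2.3]
opening: 0.0237
```

```bash
python3 - <<'E'
from h import *
print(robot.read_state())
for n in ["wrist","side"]:
    px,K,M=cam(n); cv2.imwrite(f"pics/{n}3.png",px[:,:,::-1]); np.savez(f"{n}3.npz",K=K,M=M)
E
```

```text
{'t': 5.875, 'q': array([4.69120355e-01, 4.92167492e-02, 1.78978635e+00, 1.44379661e-03,
       1.29219523e+00, 7.39393706e-01]), 'dq': array([-0.00162896,  0.03847019,  0.05044113,  0.00104379, -0.02847665,
        0.00018968]), 'joint_torque': array([ 7.12108752e-02, -5.10189021e+01, -4.78663301e+01,  3.72779861e-03,
        6.02464043e-01,  2.73628626e-03]), 'tool_pos': array([0.4577176 , 0.28998733, 0.10326664]), 'orientation': array([2.50040806, 1.90108384, 0.01645089]), 'force': array([-0.10574727,  0.04519575, -2.28171807]), 'wrist_torque': array([-0.01440797, -0.01632674,  0.02806238]), 'opening': 0.023715366288072054}
```

View pics/wrist3.png

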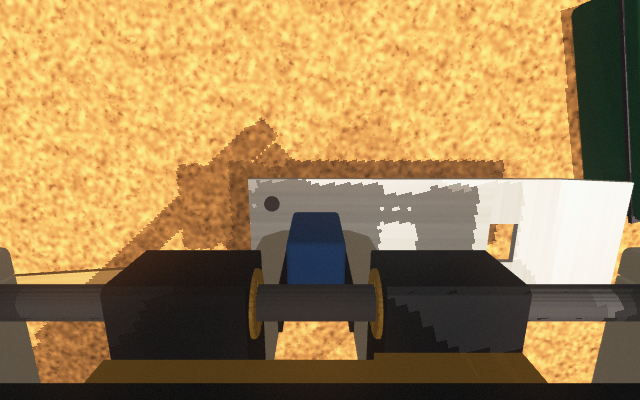

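View pics/side3.png

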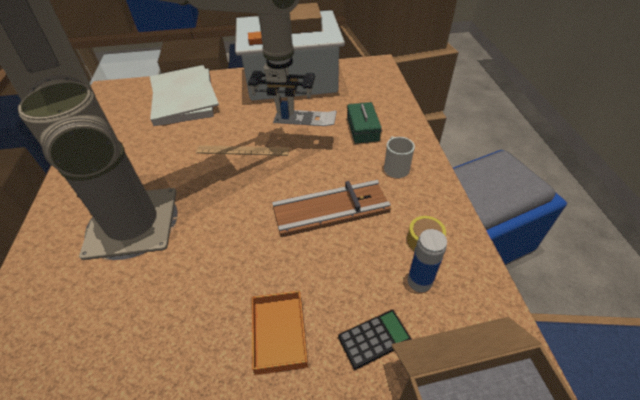

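>>> {"name": "jog_arm", "arguments": {"commands": [[[-0.03,-0.2,0],[0,0,0],0.7],[[-0.03,-0.3,0],[0,0,0.03],0.7],[[-0.03,-0.45,0],[0,0,0.0633],0.7],[[-0.03,-0.5745,0],[0,0,0.0633],0.7],[[-0.03,-0.5745,0],[0,0,0.0633],0.7],[[-0.03,-0.5745,0],[0,0,0.0633],0.7],[[-0.03,-0.5745,0],[0,0,0.0633],0.7],[[-0.03,-0.5745,0],[0,0,0.0633],0.7],[[-0.03,-0.5745,0],[0,0,0.0633],0.7],[[-0.03,-0.5745,0],[0,0,0.0633],0.7]]}}

```text
t: 7.22
tool_pos: [0.4374, -0.0547, 0.0994]
orientation: [-2.072, -2.358, -0.007]
force: [0.3, 0.7, -2.2]
opening: 0.0241
```

```bash
python3 - <<'E'
from h import *
s=robot.read_state();R=Rn.from_rotvec(s["orientation"]).as_matrix()
print(s["tool_pos"],s["orientation"],s["force"],np.arctan2(R[1,1],R[0,1]),R[:,2],s["dq"])
px,K,M=cam("wrist"); cv2.imwrite("pics/w4.png",px[:,:,::-1]); np.savez("w4.npz",K=K,M=M,R=R,p=s["tool_pos"])
E
```

```text
[ 0.43740874 -0.05469756  0.09943439] [-2.07230432 -2.35847494 -0.00692009] [ 0.30267897  0.74271107 -2.20608145] 0.12899040401789413 [ 0.00138999  0.00464691 -0.99998824] [-0.00287368 -0.00223348 -0.00269015 -0.00241075  0.00046491 -0.00249645]
```

View pics/w4.png

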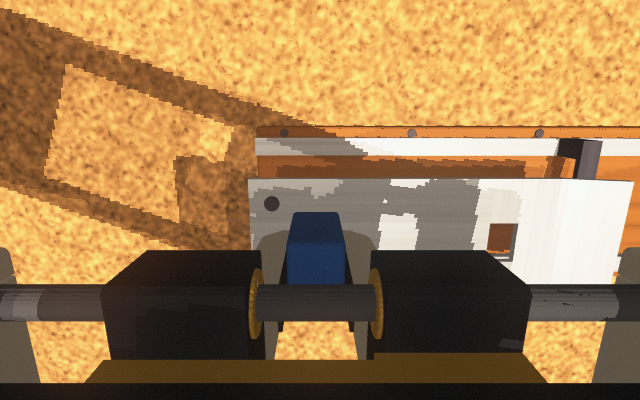

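```bash
python3 - <<'E'
from h import *
im=cv2.imread("pics/w4.png")[120:270,240:640]; cv2.imwrite("pics/w4c.png",cv2.resize(im,None,fx=2,fy=2,interpolation=cv2.INTER_NEAREST))
d=np.load("w4.npz");K,M=d["K"],d["M"]
x=[.5509,-.0405,.1273];c,s=np.cos(x[2]),np.sin(x[2])
def loc(u,z):
    q=back(K,M,u,z)[0][:2]-x[:2]; return np.round([c*q[0]+s*q[1],-s*q[0]+c*q[1]],4)
for u,z in [((256,155),.026),((256,138),.026),((556,156),.026),((560,139),.026),((249,181),.093),((632,181),.1),((560,180),.093)]: print(u,z,loc(u,z))
E
```

```text
(256, 155) 0.026 [-0.1548  0.0392]
(256, 138) 0.026 [-0.1543  0.0509]
(556, 156) 0.026 [0.0553 0.0388]
(560, 139) 0.026 [0.0561 0.0506]
(249, 181) 0.093 [-0.1474  0.0338]
(632, 181) 0.1 [0.0428 0.0355]
(560, 180) 0.093 [0.0123 0.0346]
```

View pics/w4c.png

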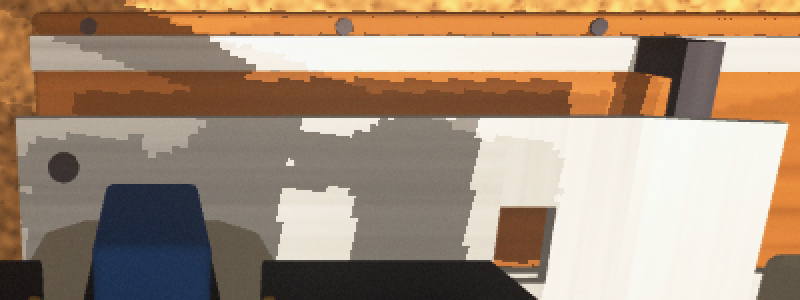

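>>> {"name": "jog_arm", "arguments": {"commands": [[[0,0.002,-0.05],[0,0,-0.0008],0.7],[[0,0.002,-0.09],[0,0,-0.0008],0.7],[[0,0.002,-0.102],[0,0,-0.0008],0.7],[[0,0.002,-0.106],[0,0,-0.0008],0.7],[[0,0.002,-0.106],[0,0,-0.0008],0.7],[[0,0.002,-0.106],[0,0,-0.0008],0.7]]}}

```text
t: 8.02
tool_pos: [0.4383, -0.0538, 0.0369]
orientation: [-2.08, -2.354, -0.008]
force: [-0.3, 0.7, -2.7]
opening: 0.0239
```

```bash
cat > st.py <<'E'
from h import *
s=robot.read_state();R=Rn.from_rotvec(s["orientation"]).as_matrix()
x=[.5509,-.0405,.1273];c,sn=np.cos(x[2]),np.sin(x[2]);q=s["tool_pos"][:2]-x[:2]
print("t",s["t"],"p",s["tool_pos"].round(4),"loc",np.round([c*q[0]+sn*q[1],-sn*q[0]+c*q[1]],4),"F",s["force"].round(2),"tau",s["wrist_torque"].round(2),"yaw",np.arctan2(R[1,1],R[0,1]).round(4),"z",R[:,2].round(4),"op",round(s["opening"],4))
import sys
if len(sys.argv)>1:
  for n in sys.argv[2:]:
    px,K,M=cam(n); cv2.imwrite(f"pics/{n}{sys.argv[1]}.png",px[:,:,::-1]); np.savez(f"{n}{sys.argv[1]}.npz",K=K,M=M)
E
python3 st.py 5 wrist side
```

```text
t 8.025 p [ 0.4383 -0.0538  0.0369] loc [-0.1134  0.0011] F [-0.35  0.73 -2.66] tau [-0.04  0.07 -0.02] yaw 0.1238 z [ 0.0032  0.0041 -1.    ] op 0.0239
```

View pics/wrist5.png

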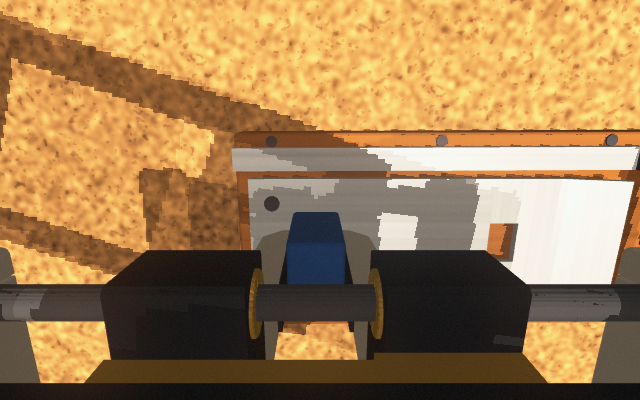

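```bash
python3 - <<'E'
from h import *
im=cv2.imread("pics/wrist5.png")[120:270,225:640]; cv2.imwrite("pics/w5c.png",cv2.resize(im,None,fx=1.9,fy=3.8,interpolation=cv2.INTER_NEAREST))
d=np.load("wrist5.npz");K,M=d["K"],d["M"]
x=[.5509,-.0405,.1273];c,s=np.cos(x[2]),np.sin(x[2])
def loc(u,z):
    q=back(K,M,u,z)[0][:2]-x[:2]; return np.round([c*q[0]+s*q[1],-s*q[0]+c*q[1]],4)
for u,z in [((235,171),.026),((235,148),.026),((638,171),.026),((638,148),.026),((249,181),.0303),((560,180),.0303)]: print(u,z,loc(u,z))
E
```

```text
(235, 171) 0.026 [-0.1541  0.0392]
(235, 148) 0.026 [-0.1534  0.0512]
(638, 171) 0.026 [0.0571 0.0384]
(638, 148) 0.026 [0.0544 0.0504]
(249, 181) 0.0303 [-0.1463  0.0347]
(560, 180) 0.0303 [0.0137 0.0346]
```

View pics/w5c.png

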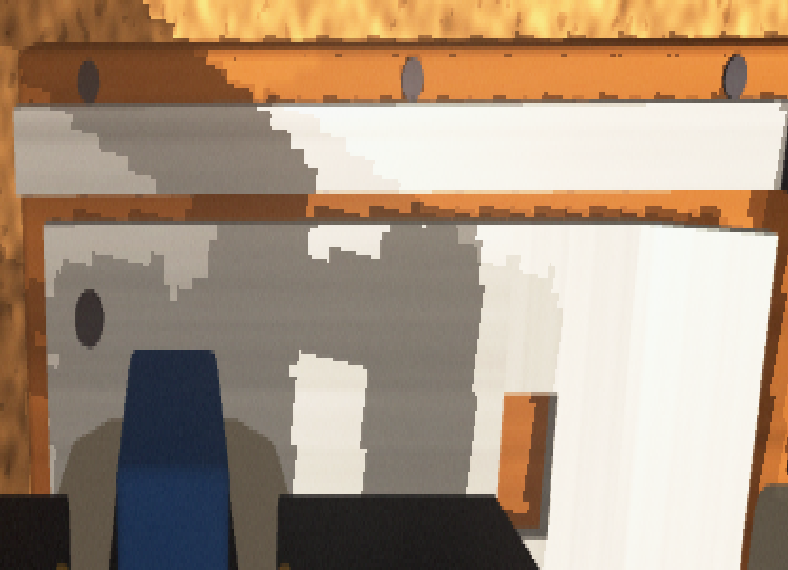

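>>> {"name": "jog_arm", "arguments": {"commands": [[[0,0.0018,-0.003],[0,0,0],0.7],[[0,0.0018,-0.006],[0,0,0],0.7],[[0,0.0018,-0.009],[0,0,0],0.7],[[0,0.0018,-0.0105],[0,0,0],0.7],[[0,0.0018,-0.0105],[0,0,0],0.7]]}}

```text
t: 8.75
tool_pos: [0.4381, -0.0527, 0.0309]
orientation: [-2.079, -2.354, -0.008]
force: [-3.6, 0.9, 6.2]
opening: 0.0238
```

```bash
python3 st.py 6 wrist side
```

```text
t 8.75 p [ 0.4381 -0.0527  0.0309] loc [-0.1135  0.0022] F [-3.6   0.93  6.24] tau [ 0.08  0.88 -0.05] yaw 0.1238 z [ 0.0025  0.0043 -1.    ] op 0.0238
```

View pics/wrist6.png

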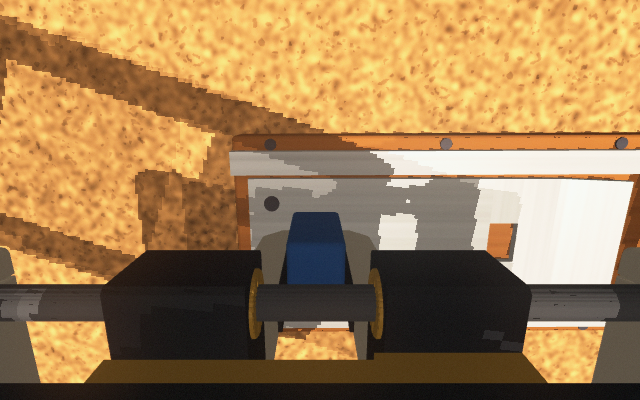

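>>> {"name": "jog_arm", "arguments": {"commands": [[[0,0,0],[0,0,0],0.33],[[0,0,0],[0,0,0],0.33],[[0,0,0.001],[0,0,0],0.33],[[0,0,0.001],[0,0,0],0.33]]}}

```text
t: 9.35
tool_pos: [0.4381, -0.0527, 0.0316]
orientation: [-2.079, -2.354, -0.008]
force: [0.1, 0.3, -0.2]
opening: 0.0315
```

```bash
python3 st.py 7 wrist side;python3 - <<'E'
import cv2
im=cv2.imread("pics/wrist7.png")[120:340,225:640]; cv2.imwrite("pics/w7c.png",cv2.resize(im,None,fx=1.9,fy=2.5,interpolation=cv2.INTER_NEAREST))
im=cv2.imread("pics/side7.png")[120:260,220:420]; cv2.imwrite("pics/s7c.png",cv2.resize(im,None,fx=4,fy=4,interpolation=cv2.INTER_NEAREST))
E
```

```text
t 9.35 p [ 0.4381 -0.0527  0.0316] loc [-0.1134  0.0022] F [ 0.1   0.33 -0.17] tau [-0.03 -0.05  0.07] yaw 0.1239 z [ 0.0026  0.0042 -1.    ] op 0.0315
```

View pics/w7c.png

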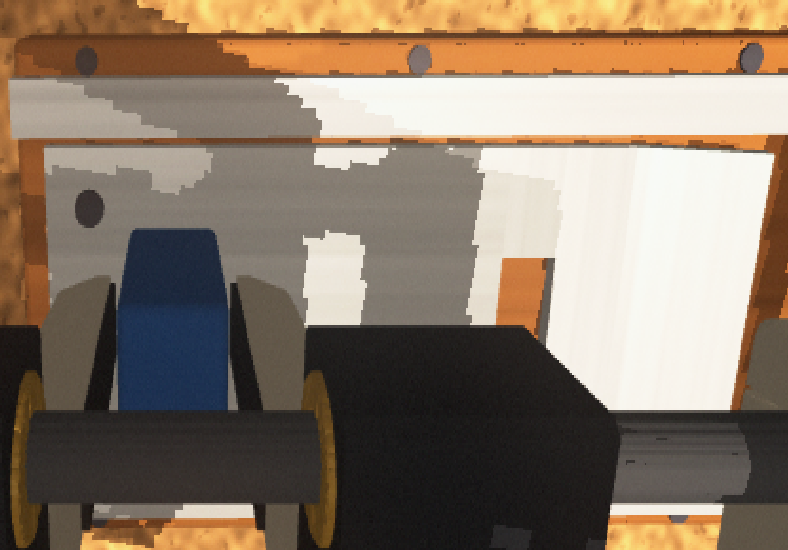

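View pics/s7c.png

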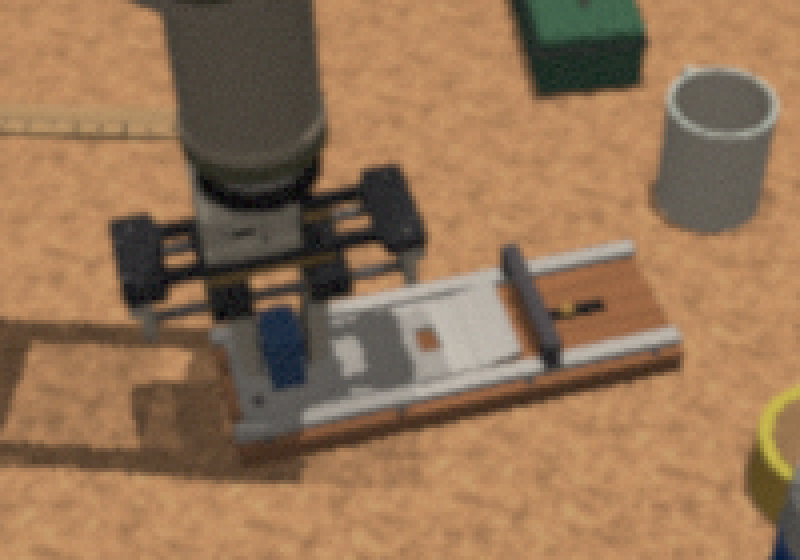

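>>> {"name": "jog_arm", "arguments": {"commands": [[[0.008,0.001,0],[0,0,0],0.33],[[0.016,0.002,0],[0,0,0],0.33],[[0.024,0.003,0],[0,0,0],0.33],[[0.032,0.004,0],[0,0,0],0.33],[[0.04,0.005,0],[0,0,0],0.33],[[0.048,0.006,0],[0,0,0],0.33],[[0.056,0.007,0],[0,0,0],0.33],[[0.064,0.008,0],[0,0,0],0.33],[[0.072,0.009,0],[0,0,0],0.33],[[0.072,0.009,0],[0,0,0],0.33]]}}

```text
t: 10.7
tool_pos: [0.4819, -0.0473, 0.0317]
orientation: [-2.079, -2.354, -0.008]
force: [-0.7, -0.1, -0.1]
opening: 0.0316
```

```bash
python3 st.py 8 wrist
```

```text
t 10.7 p [ 0.4819 -0.0473  0.0317] loc [-0.0693  0.002 ] F [-0.73 -0.11 -0.06] tau [-0.02 -0.06  0.03] yaw 0.1239 z [ 0.0032  0.0042 -1.    ] op 0.0316
```

View pics/wrist8.png

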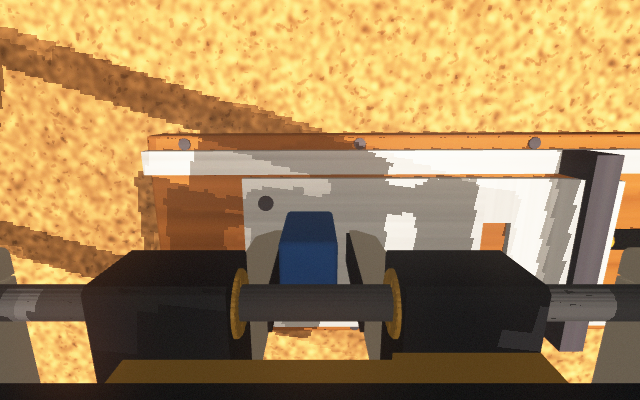

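>>> {"name": "jog_arm", "arguments": {"commands": [[[0.005,0.0006,0],[0,0,0],0.33],[[0.01,0.0012,0],[0,0,0],0.33],[[0.015,0.0018,0],[0,0,0],0.33],[[0.02,0.0025,0],[0,0,0],0.33],[[0.025,0.0031,0],[0,0,0],0.33],[[0.03,0.0037,0],[0,0,0],0.33],[[0.035,0.0043,0],[0,0,0],0.33]]}}

```text
t: 11.62
tool_pos: [0.5028, -0.0448, 0.0317]
orientation: [-2.079, -2.354, -0.008]
force: [-4.2, 0.3, 3.0]
opening: 0.0307
```

```bash
python3 st.py
```

```text
t 11.625 p [ 0.5028 -0.0448  0.0317] loc [-0.0483  0.0019] F [-4.16  0.28  2.98] tau [-0.06  0.57 -0.01] yaw 0.124 z [ 0.0029  0.0042 -1.    ] op 0.0307
```

```bash
python3 st.py 9 wrist side;python3 - <<'E'
import cv2
im=cv2.imread("pics/side9.png")[120:260,220:420]; cv2.imwrite("pics/s9c.png",cv2.resize(im,None,fx=4,fy=4,interpolation=cv2.INTER_NEAREST))
E
```

```text
t 11.625 p [ 0.5028 -0.0448  0.0317] loc [-0.0483  0.0019] F [-4.16  0.28  2.98] tau [-0.06  0.57 -0.01] yaw 0.124 z [ 0.0029  0.0042 -1.    ] op 0.0307
```

View pics/wrist9.png

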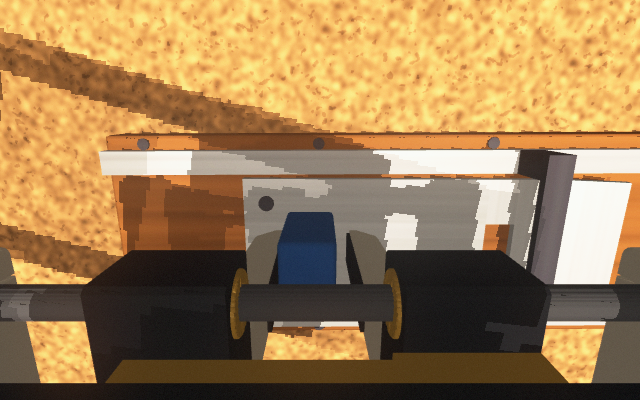

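View pics/s9c.png

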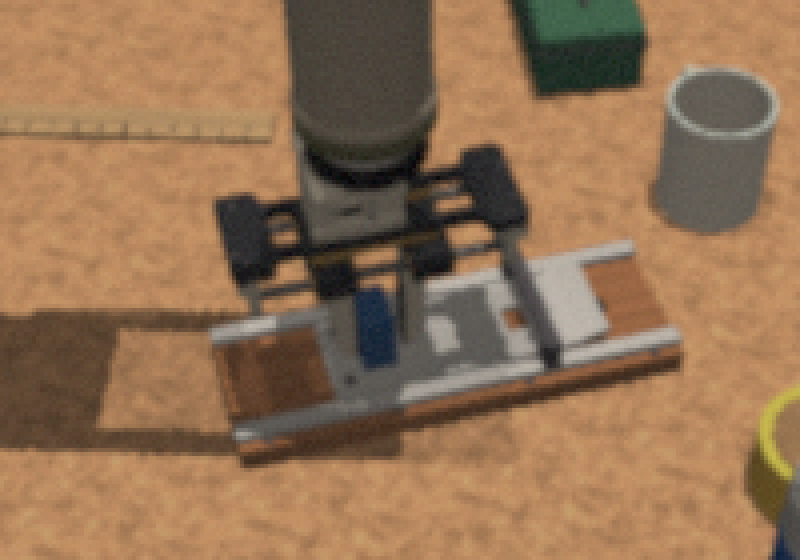

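>>> {"name": "jog_arm", "arguments": {"commands": [[[0.004,0.0005,0.001],[0,0,0],0.33],[[0.008,0.001,0.0015],[0,0,0],0.33],[[0.012,0.0015,0.0015],[0,0,0],0.33],[[0.016,0.002,0.0015],[0,0,0],0.33],[[0.02,0.0025,0.0015],[0,0,0],0.33]]}}

```text
t: 12.35
tool_pos: [0.5156, -0.0432, 0.0327]
orientation: [2.079, 2.355, 0.009]
force: [-1.2, -0.1, -0.8]
opening: 0.0313
```

```bash
python3 st.py
```

```text
t 12.35 p [ 0.5156 -0.0432  0.0327] loc [-0.0354  0.0018] F [-1.17 -0.09 -0.8 ] tau [-0.1   0.03 -0.03] yaw 0.124 z [ 0.0042  0.0042 -1.    ] op 0.0313
```

>>> {"name": "jog_arm", "arguments": {"commands": [[[0.004,0.0005,0],[0,0,0],0.33],[[0.008,0.001,0],[0,0,0],0.33],[[0.012,0.0015,0],[0,0,0],0.33],[[0.015,0.0019,0],[0,0,0],0.33],[[0.018,0.0023,0],[0,0,0],0.33],[[0.021,0.0026,0],[0,0,0],0.33],[[0.024,0.003,0],[0,0,0],0.33]]}}

```text
t: 13.22
tool_pos: [0.5301, -0.0414, 0.0327]
orientation: [2.079, 2.354, 0.009]
force: [-1.1, 0.3, 0.5]
opening: 0.0312
```

```bash
python3 st.py 10 wrist side;python3 - <<'E'
import cv2
im=cv2.imread("pics/side10.png")[120:260,220:420]; cv2.imwrite("pics/s10c.png",cv2.resize(im,None,fx=4,fy=4,interpolation=cv2.INTER_NEAREST))
E
```

```text
t 13.225 p [ 0.5301 -0.0414  0.0327] loc [-0.0208  0.0018] F [-1.13  0.25  0.48] tau [-0.09  0.19 -0.02] yaw 0.1239 z [ 0.0042  0.0042 -1.    ] op 0.0312
```

View pics/wrist10.png

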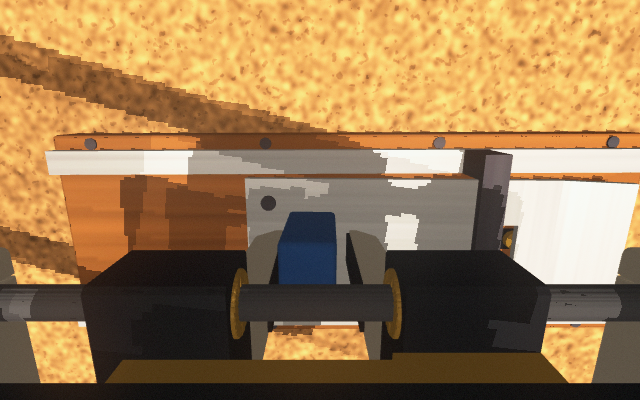

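View pics/s10c.png

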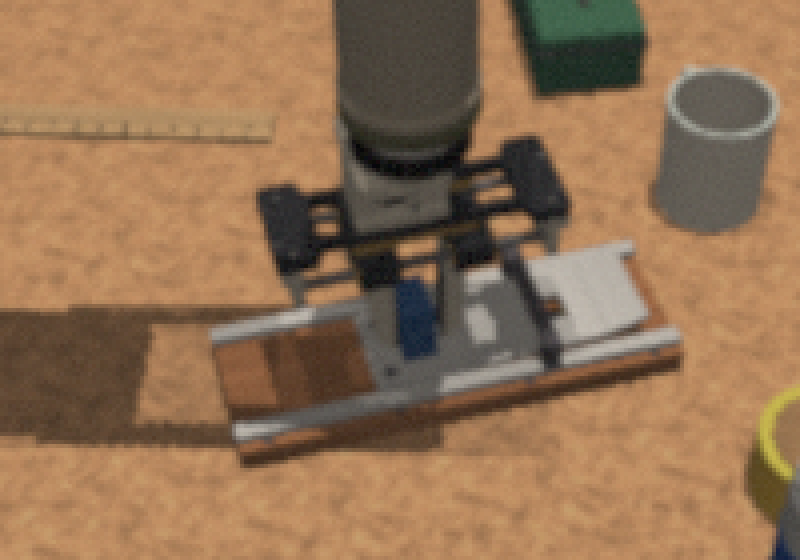

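>>> {"name": "jog_arm", "arguments": {"commands": [[[0.002,0.0002,0],[0,0,0],0.33],[[0.004,0.0005,0],[0,0,0],0.33],[[0.006,0.0007,0],[0,0,0],0.33],[[0.008,0.001,0],[0,0,0],0.33],[[0.01,0.0012,0],[0,0,0],0.33],[[0.012,0.0015,0],[0,0,0],0.33]]}}

```text
t: 14.08
tool_pos: [0.5378, -0.0405, 0.0329]
orientation: [2.079, 2.354, 0.01]
force: [-0.4, 0.0, -0.5]
opening: 0.0313
```

```bash
python3 st.py
```

```text
t 14.075 p [ 0.5378 -0.0405  0.0329] loc [-0.0129  0.0017] F [-0.43  0.05 -0.53] tau [-0.09 -0.07 -0.01] yaw 0.1239 z [ 0.0052  0.0042 -1.    ] op 0.0313
```

>>> {"name": "jog_arm", "arguments": {"commands": [[[0.0015,0.0002,0],[0,0,0],0.33],[[0.003,0.0004,0],[0,0,0],0.33],[[0.0045,0.0006,0],[0,0,0],0.33]]}}

```text
t: 14.45
tool_pos: [0.5403, -0.0401, 0.0328]
orientation: [2.079, 2.354, 0.01]
force: [-2.5, -0.5, 2.2]
opening: 0.0312
```

```bash
python3 st.py 11 wrist side;python3 - <<'E'
import cv2
a=cv2.imread("pics/side11.png")[160:240,260:400]; b=cv2.imread("pics/wrist11.png")[140:290,400:640]
cv2.imwrite("pics/c11.png",cv2.vconcat([cv2.resize(a,(560,320),interpolation=1),cv2.resize(b,(560,280),interpolation=1)]))
E
```

```text
t 14.45 p [ 0.5403 -0.0401  0.0328] loc [-0.0105  0.0017] F [-2.49 -0.48  2.2 ] tau [-0.07  0.28  0.06] yaw 0.124 z [ 0.0045  0.0042 -1.    ] op 0.0312
```

View pics/c11.png

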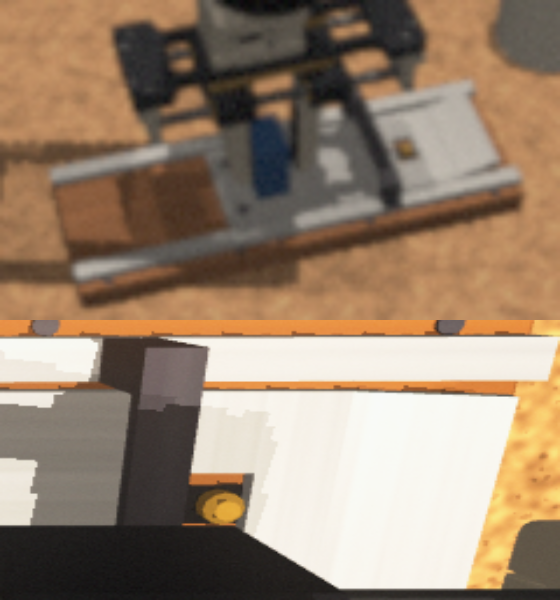

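>>> {"name": "jog_arm", "arguments": {"commands": [[[0.0015,0.0002,0],[0,0,0],0.33],[[0.0015,0.0002,0],[0,0,0],0.33]]}}

```text
t: 14.8
tool_pos: [0.5414, -0.04, 0.0328]
orientation: [2.079, 2.354, 0.01]
force: [-1.7, -0.2, 1.9]
opening: 0.0313
```

```bash
python3 st.py
```

```text
t 14.8 p [ 0.5414 -0.04    0.0328] loc [-0.0094  0.0017] F [-1.72 -0.21  1.93] tau [-0.06  0.16 -0.04] yaw 0.1239 z [ 0.0049  0.0042 -1.    ] op 0.0313
```

>>> {"name": "jog_arm", "arguments": {"commands": [[[-0.005,-0.0006,0],[0,0,0],0.33],[[-0.005,-0.0006,0],[0,0,0],0.33]]}}

```text
t: 15.05
tool_pos: [0.5383, -0.0403, 0.0328]
orientation: [2.079, 2.354, 0.01]
force: [-0.7, 0.4, -0.4]
opening: 0.031
```

```bash
python3 st.py 12 wrist side top;python3 - <<'E'
import cv2
a=cv2.imread("pics/side12.png")[160:240,260:400]; b=cv2.imread("pics/wrist12.png")[140:290,400:640]
cv2.imwrite("pics/c12.png",cv2.vconcat([cv2.resize(a,(560,320),interpolation=1),cv2.resize(b,(448,280),interpolation=1) if 0 else cv2.resize(b,(560,280),interpolation=1)]))
E
```

```text
t 15.05 p [ 0.5383 -0.0403  0.0328] loc [-0.0125  0.0018] F [-0.65  0.37 -0.35] tau [-0.   -0.11  0.01] yaw 0.1239 z [ 0.0051  0.0042 -1.    ] op 0.031
```

View pics/c12.png

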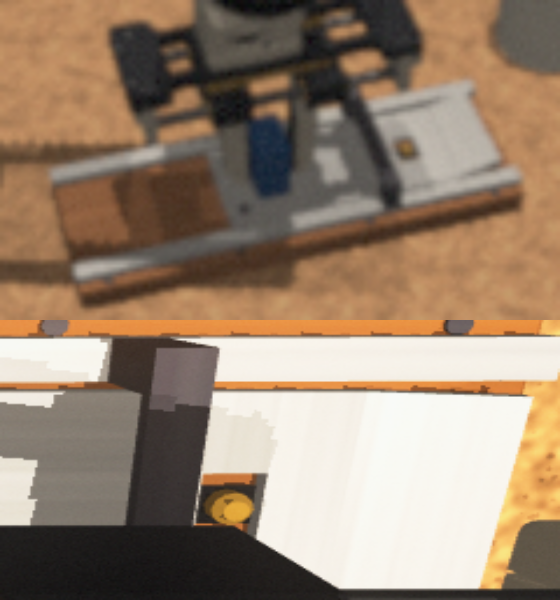

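View pics/wrist12.png

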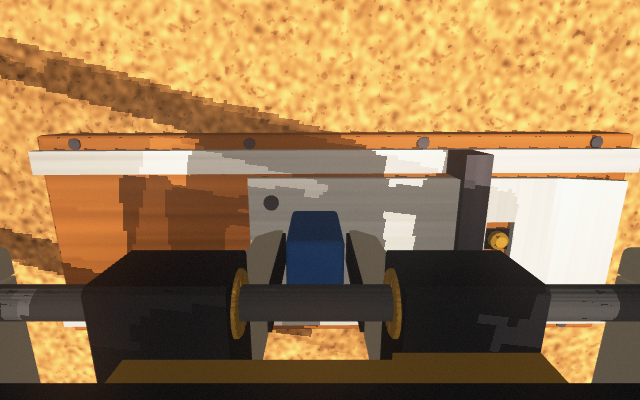

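```bash
python3 - <<'E'
import cv2,numpy as np
rows=[]
for n in (7,10,11,12):
    im=cv2.imread(f"pics/wrist{n}.png")
    l=im[165:205,235:265]; r=im[165:205,590:640]
    rows.append(cv2.hconcat([cv2.resize(l,None,fx=6,fy=3,interpolation=0),cv2.resize(r,None,fx=6,fy=3,interpolation=0)]))
cv2.imwrite("pics/cmp.png",cv2.vconcat(rows))
for n in (7,9,10,11,12):
    g=cv2.cvtColor(cv2.imread(f"pics/wrist{n}.png"),cv2.COLOR_BGR2HSV)[:,:,1].astype(int)
    # saturation step on rows 185-200
    o=[]
    for r in (186,190,194):
        row=g[r]; d=np.diff(row); a=238+np.argmin(d[238:262]); b=600+np.argmax(d[600:]); o.append((a,d[a],b,d[b]))
    print(n,o)
E
```

```text
7 [(np.int64(247), np.int64(-145), np.int64(630), np.int64(101)), (np.int64(247), np.int64(-94), np.int64(629), np.int64(103)), (np.int64(248), np.int64(-76), np.int64(628), np.int64(100))]
9 [(np.int64(242), np.int64(-109), np.int64(630), np.int64(111)), (np.int64(242), np.int64(-106), np.int64(629), np.int64(110)), (np.int64(242), np.int64(-142), np.int64(628), np.int64(113))]
10 [(np.int64(244), np.int64(-139), np.int64(638), np.int64(135)), (np.int64(244), np.int64(-104), np.int64(637), np.int64(133)), (np.int64(244), np.int64(-70), np.int64(636), np.int64(89))]
11 [(np.int64(241), np.int64(-112), np.int64(620), np.int64(97)), (np.int64(241), np.int64(-138), np.int64(619), np.int64(91)), (np.int64(241), np.int64(-113), np.int64(619), np.int64(83))]
12 [(np.int64(247), np.int64(-107), np.int64(626), np.int64(83)), (np.int64(247), np.int64(-144), np.int64(625), np.int64(94)), (np.int64(247), np.int64(-135), np.int64(625), np.int64(88))]
```

View pics/cmp.png

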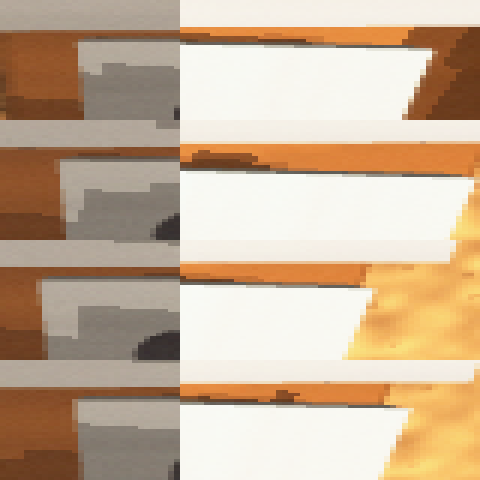

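>>> {"name": "jog_arm", "arguments": {"commands": [[[0,0,0.02],[0,0,0],0.33],[[0,0,0.06],[0,0,0],0.33],[[0,0,0.12],[0,0,0],0.33],[[0,0,0.18],[0,0,0],0.33],[[0,-0.08,0.2],[0,0,0],0.33],[[0.05,-0.12,0.2],[0,0,0],0.33],[[0.05,-0.12,0.2],[0,0,0],0.33],[[0.05,-0.12,0.2],[0,0,0],0.33]]}}

```text
t: 16.2
tool_pos: [0.5681, -0.112, 0.153]
orientation: [2.079, 2.354, 0.01]
force: [0.3, 0.3, -1.0]
opening: 0.0311
```

```bash
python3 st.py 13 wrist side top;python3 - <<'E'
import cv2
b=cv2.imread("pics/wrist13.png")
cv2.imwrite("pics/c13.png",cv2.resize(b[40:240,180:580],None,fx=2,fy=2,interpolation=0))
E
```

```text
t 16.2 p [ 0.5681 -0.112   0.153 ] loc [ 0.008  -0.0731] F [ 0.3   0.27 -1.02] tau [-0.05 -0.12 -0.02] yaw 0.1238 z [ 0.0047  0.0046 -1.    ] op 0.0311
```

View pics/wrist13.png

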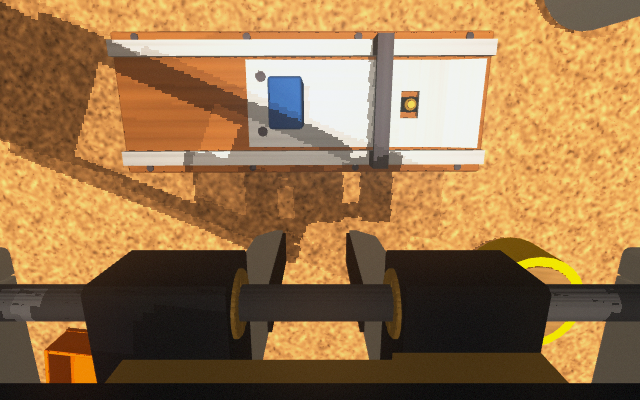

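View pics/side13.png

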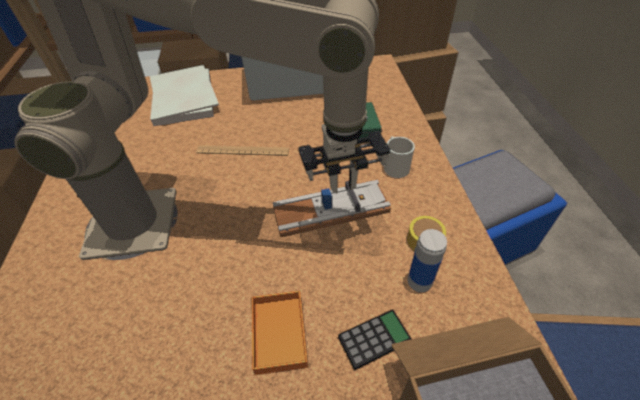

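```bash
python3 - <<'E'
import cv2
b=cv2.imread("pics/wrist13.png")
cv2.imwrite("pics/c13.png",cv2.vconcat([cv2.resize(b[20:180,225:505],None,fx=2.8,fy=1.8,interpolation=0),cv2.resize(b[75:135,370:510],(784,300),interpolation=0)]))
E
```

```text
(no output)
```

View pics/c13.png

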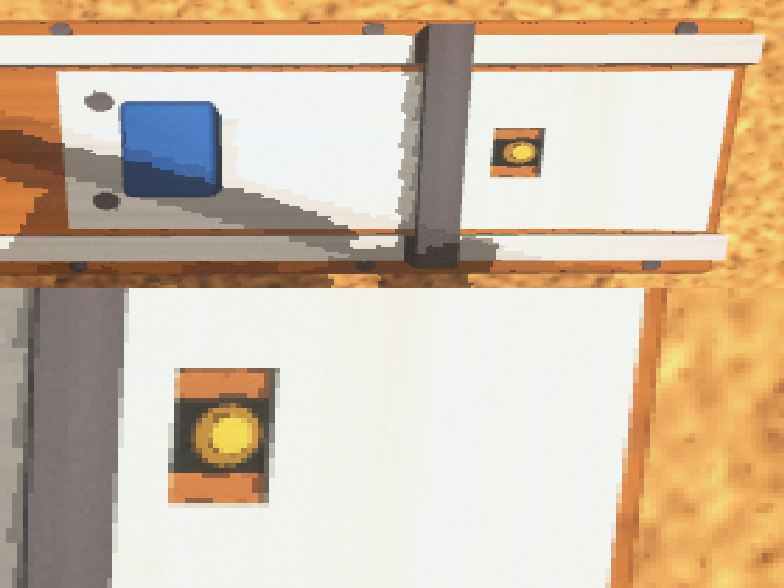

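```bash
python3 - <<'E'
from fit import *
d=np.load("wrist13.npz");K,M=d["K"],d["M"]
G=[[-155,50,26],[-155,-50,26],[155,50,26],[155,-50,26],[-155,38,26],[155,38,26],[-155,-38,26],[155,-38,26]]
guv=[(107,40),(123,164),(497,39.3),(484,163.5),(109,56),(495,55),(122,151.5),(485,150.3)]
x,r,_=fit(K,M,G,guv,[.551,-.04,.127]);print("gauge",x.round(4),r.round(1).tolist())
c,s=np.cos(x[2]),np.sin(x[2])
def loc(p): q=np.asarray(p)[:2]-x[:2]; return np.round([c*q[0]+s*q[1],-s*q[0]+c*q[1]],4)
pin=loc(back(K,M,(411.4,104.4),.026)[0]);print("pin",pin)
P=np.array([[-35,35,4],[-35,-35,4],[157,35,12],[157,-35,12],[92.5,11,4],[107.5,11,4],[107.5,-11,4],[92.5,-11,4]])/1e3
uv=np.array([(245.4,59.4),(249.6,147.2),(486.8,58.9),(478.2,148.3),(401.4,91.2),(419.1,91.2),(417.9,118.4),(400.2,118.4)])
def W(v):
    a=v[3]; Q=P-[-.035,0,0]; X=np.cos(a)*Q[:,0]-np.sin(a)*Q[:,2]-.035; Z=np.sin(a)*Q[:,0]+np.cos(a)*Q[:,2]+.02
    C,S=np.cos(v[2]),np.sin(v[2]); return np.c_[v[0]+C*X-S*P[:,1],v[1]+S*X+C*P[:,1],Z]
f=lambda v:(proj(K,M,W(v))-uv).ravel()
r=least_squares(f,[.54,-.04,.127,0]); v=r.x; print("stop",v.round(4),"pitch deg",np.degrees(v[3]),"rise at hole mm",135*v[3],f(v).reshape(-1,2).round(1).tolist())
print("block loc",loc(v[:2]))
f0=lambda w:f(np.r_[w,0]); r=least_squares(f0,[.54,-.04,.127]);w=r.x;print(w.round(4),r.cost,loc(w[:2]),f0(w).reshape(-1,2).round(1).tolist())
E
```

```text
gauge [ 0.5507 -0.0396  0.1269] [[-1.1, -0.4], [0.6, 1.5], [1.2, -0.5], [-0.5, 0.8], [-0.8, -0.1], [1.3, 0.0], [-0.4, 0.0], [0.1, 0.0]]
pin [0.0894 0.    ]
stop [ 0.5395 -0.041   0.1235 -0.0042] pitch deg -0.24016510893972237 rise at hole mm -0.5658757064202181 [[0.1, 0.4], [-0.1, -0.0], [0.7, -0.1], [-0.9, -0.3], [0.1, -0.1], [0.5, -0.1], [-0.2, 0.1], [-0.3, 0.1]]
block loc [-0.0113  0.    ]
[ 0.5393 -0.0411  0.1234] 1.1215384557047279 [-0.0115  0.    ] [[-0.1, 0.4], [-0.3, -0.0], [1.0, -0.2], [-0.7, -0.1], [0.1, -0.1], [0.5, -0.1], [-0.2, 0.1], [-0.4, 0.1]]
```

```bash
python3 - <<'E'
from plant import robot
print(robot.close_job())
E
```

```text
the job is handed in; nothing more can be done
None
```

The carton stop is home on the gauge: its hole is over the brass pin and the plate lies flat. The gripper has let go and lifted clear, and the job was handed in at about 16 s.

- **Laying it down:** I gripped the stop by its block and lowered it onto the deck between the rails, nose about 10 mm short of the strap. The contact force on the wrist was about 6 N.
- **Sliding:** I loosened the fingers around the block and pushed it under the strap and over the pin in small steps. The highest force I read while sliding was about 5 N, though I only read it at the end of each move.
- **Last check, arm withdrawn:** A fit to the final wrist picture gives a pitch of −0.24°, which is flat within the measuring error. The stop's hole centre is at 88.6 mm along the gauge against 89.4 mm for the pin, inside the 2.5 mm to spare. The stop sits centred in the channel, to within about 1 mm.
- **What disagreed:**
  - The two gauge measurements differed by about 1 mm sideways, so I corrected for that when lowering the stop.
  - I saw no sharp force change when the plate dropped, so I confirmed the drop from the pictures.
- **Other things on the table:** I did not measure their positions again. The arm's path stayed clear of them, and none looked moved in the last pictures where they showed.

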